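Lever open the film reel case

ROBOT

A 6-joint arm with a two-finger parallel gripper is mounted at the origin on the work surface. World frame = base frame: x ahead of the robot, y to its left, z up, the work surface at z = 0. Lengths are in mm, angles in rad, forces in N, time in s.
With the tool pointing down it reaches from about 275 to 750 mm from the base axis. Payload 10.2 kg.
Tool frame: the origin (TCP) lies at the very end of the fingers, on their centre line; the grasp point (between the pads) lies 19 mm behind it (ctrl.hold_point_z is the distance from the TCP to the grasp point, in mm); z points along the fingers, y is the direction in which the jaws open and shut (so a half turn about z gives the same grasp; the last joint's range is limited). The gripper opens to 85 mm and grips with 20 to 120 N. Pads are 22 mm wide; open, the fingers measure 114 mm over their backs; the gripper's body (76 mm by 85 mm) begins 54 mm behind the grasp point. The pads swing forward as they close: fully open they stand 13 mm farther back than shut.
Start: joints at [1.02, 0.313, 1.498, -0, 1.331, -0.223], TCP at [169.042, 497.047, 197.494] pointing down, gripper open.
Joint ranges: [-2.94, 2.94], [-0.97, 2.17], [0.19, 2.56], [-1.23, 4.37], [0.02, 3.11], [-2.88, 2.88]. Speed limits (rad/s): [2.39, 2.39, 3.01, 3.14, 3.14, 3.14].

INTERFACE

Orientations are given as a unit quaternion [w, x, y, z].
In Python, from rig import readout, cams, workorder, spotter, ctrl gives the robot as it stands.
- The arm moves only by the tool step_arm, never from a script. Its argument "plan" is text: rows parted by semicolons, each of 5 numbers parted by spaces: the shift along the tool's x, y, z in cm, then the turn about the tool's z in degrees, then the opening in per cent of the stroke, from 0 (shut) to 100 (fully open). In form: x y z twist gripper; .... A call has 1 to 10 rows; each row is the pose to reach, as a shift and turn from the pose commanded when the call began, along the tool's axes at that moment; what a row does not reach only later rows make up. A row lasts 1/10 s, in which the tool goes at most 50 mm and 8.59 degrees, less where a joint would pass 70% of its speed; a pose out of reach is approached as far as the arm can. A call with a gripper value outside its range is refused whole. The fingers move at their own pace and stop on an object; "grip_force" is the grip in N (left out, the last holds). Time passes only in rows, so rows that repeat a pose let the fingers close. It gives the time, the measured TCP pose, the force and the opening at its end, in the units of the state.
- readout.sense(): the state, without advancing time (a new reading comes with each control period).
- cams.capture(name): name is "scene" or "top" or "wrist"; returns (picture, depth): 400x640x3 uint8, red, green, blue; 400x640 float32, mm along the optical axis (not along the pixel's ray), 0 where there is no reading.
- cams.camera_info(name): a dict with "vfov" (degrees; the focal length in pixels is half the picture's height over the tangent of half this angle, whatever the lens; pixels are square), "cx", "cy" (the principal point, pixels), "rvec" (rotation vector, rad) and "tvec" (3), from world to camera coordinates, as OpenCV has them. Camera axes: x right, y down, z forward; pixel columns grow to the right and rows downward; lengths in mm; the calibration is good to about 2 mm. A picture is of the moment at which its call begins: read the wrist's pose just before it. camera_info takes no time and is no camera call; for the wrist camera it gives the pose at the moment of the call.
- workorder.finish_job(): hands the job in, once; it reports no verdict.
Trained networks look in the newest picture that a camera, given by its name, has taken for a name from the list of things; names that differ only in an ending like _2 or _b are one class to them, and where a whole thing is asked for, a point or a joint stands for the part that bears it (a point fixed in the world has none). Each returns a list of dicts, best first, with "conf" (0 to 1); they miss things now and then, are a little off and sometimes report something else, mostly with a low value. They report only what shows in the picture. A call takes as long as a camera call. They do not tell look-alikes from the thing itself.
- spotter.regions_of(camera, target): "pixels" (400x640 bool, what is visible of it) and "extent" ([centre column, centre row, width, height] in pixels, round what is visible of it).
The state is a dict: "time_s": time; "joints": joint angles; "dq": joint speeds; "tau": joint torques, N m; "eef_pos": TCP position; "ee_rot": TCP orientation; "force": force on the tool from outside, world axes, zero at the start; "wrist_torque": the same for the moment, N m; "grip_width": opening from 0.0 (shut) to 1.0 (fully open).
Only numpy, scipy, OpenCV 4.12 (cv2) and the standard library are available. Lean on these libraries where they do the work, as an engineer would, in place of code of your own. Each camera call takes 0.05 s, during which the arm holds its last target. There are 200 camera calls.

TASK

Lift the pry blade off its fork hook, put its foot into the notch under the front edge of the closed film reel case's cover, and lever the cover up with it until the cover stands upright; touch the cover with the blade only, never with the hand. Then hang the blade back on its fork, upright as it was, and leave everything else on the bench where it is.

Things in the scene. Friction and masses are not known exactly. Their poses are not given: they have to be found in the camera images.
- pry_blade: Pry blade, 180 g: L-shaped steel blade under a flat wooden handle, hanging upright on the fork. Origin: middle of the handle's underside, which rests on the fork; z up, x the way the foot points, y across the handle. Handle 16 (x) by 84 (y) by 44 mm (z 0 to 44), gripped across its 16 mm. Shank 4 (x) by 24 mm (y), from the handle straight down to z = -120 mm, ending in the foot
- blade_tip (a point): Middle of the end of the blade's foot, at x 46, y 0, z -118.5 mm in the pry blade's frame. The foot is a level strip at the shank's lower end, 24 mm wide and 3 mm thick (z -120 to -117 mm), reaching from the shank to x = +46 mm
- fork_stand: Fixed steel stand with a two-pronged fork hook. Origin: on the table under the blade's resting place; z up, x the way the prongs point. Base x -110 to 40 mm, 110 mm wide, 12 mm high. Post behind the blade at x -78 to -60 mm, top at z = 148 mm. At the start the blade hangs at x, y about 0 (within 5 mm), its foot pointing the way the prongs point
- fork_seat (a point): Where the handle's underside rests: midway between the prongs at the height of their tops, x 0, y 0, z 150 mm in the stand's frame. The prongs are two level bars 8 mm wide, 40 mm clear between them (the shank goes there), reaching to x = +22 mm, each ending in a lip 8 mm high (x 18 to 22 mm) that the handle must be lifted over
- reel_case: Fixed grey metal film reel case, 160 x 160 mm, walls 56 mm high and 5 mm thick, with a reel inside (nothing higher than 27 mm). Origin: centre of its underside; z up, x from the front (-80 mm) to the hinge (+80 mm). Closed, the flat cover lies on the walls
- case_notch (a point): Middle of the notch in the case's front wall, right under the cover, at x -80, y 0, z 50 mm in the case's frame. The notch is 70 mm wide (y -35 to 35 mm) and 12 mm high (z 44 to 56 mm), open into the case; a blade put in flat goes under the cover
- cover (a joint): Angle of the case's cover: 0 closed (start), 1.57 upright, stop at 1.75. Hinge axis along the case's y at x +80, z 56 mm. Cover 160 x 160 x 6 mm, 120 g, with a tab 50 mm wide that (bare steel) sticks out 8 mm over the notch (to x = -88 mm). The hinge is stiff: the cover stays at whatever angle it is left; lifting it near its front edge takes about 2 N
- cover_edge (a point): Middle of the cover's front edge (without the tab), on its underside, 160 mm from the hinge axis; moves with the cover
- film_can_large: Bystander, to be left alone: round flat aluminium film can, 150 mm across, 30 mm high. Origin: centre of its underside
- film_can_small: Bystander, to be left alone: round flat aluminium film can, 124 mm across, 26 mm high. Origin: centre of its underside
- film_core: Bystander, to be left alone: white plastic film core, ring 80 mm across, 18 mm high. Origin: centre of its underside
- loupe: Bystander, to be left alone: black loupe standing upright, 48 mm across, 45 mm high. Origin: centre of its underside
- water_bottle: Bystander, to be left alone: clear water bottle, 62 mm across, 160 mm high. Origin: centre of its underside
- tape_splicer: Bystander, to be left alone: metal tape splicer, 70 x 150 mm, 46 mm high. Origin: centre of its underside
- tape_roll: Bystander, to be left alone: roll of splicing tape lying flat, 70 mm across, 19 mm high. Origin: centre of its underside
There are look-alikes about, which are no part of the job. What is shaped like the fork_stand but blue or orange is not meant.

How it is judged:
By the outcome, as a careful person would: the job done as asked, in the order asked, and still so for the second after the job is handed in, with the robot touching nothing.
It also fails if it takes over 61 s, if anything falls off the work surface, if the arm or the gripper's body presses on something with over 40 N, if the wrist force passes 120 N, or if a joint passes its speed limit or range.

## Working session

There is one attempt and no reset: what is moved stays moved. The work goes in short steps, Python scripts to look and compute and a tool call to move; the robot and the scene stay as the last step left them, time stands still between calls to the robot, and variables do not carry over. Pictures are saved under pics/ and viewed, about 8 in all and at most 12, crops included, and the job is handed in when it is done.

Besides the shell and the picture viewer there is one more tool, called after "Call:" as name(argument=value, ...) on one line, values as JSON. step_arm: Moves the arm, as the interface text tells. Its arguments: {"type":"object","properties":{"plan":{"type":"string"},"grip_force":{"type":"number"}},"required":["plan"]}

```bash
ls; mkdir -p pics; cat > h.py <<'E'
import numpy as np, cv2
from rig import readout, cams, workorder, spotter, ctrl
def K(n):
    i=cams.camera_info(n); f=200/np.tan(np.radians(i['vfov'])/2)
    R,_=cv2.Rodrigues(np.array(i['rvec'],float)); return f,i['cx'],i['cy'],R,np.array(i['tvec'],float)
def cloud(n,d,k=None):
    f,cx,cy,R,t=k or K(n); v,u=np.mgrid[:400,:640]
    P=np.stack([(u-cx)/f*d,(v-cy)/f*d,d],-1); return (P-t)@R
def proj(k,p):
    f,cx,cy,R,t=k; c=R@np.array(p,float)+t; return c[0]/c[2]*f+cx,c[1]/c[2]*f+cy
def rot():
    q=np.array(readout.sense()['ee_rot']); from scipy.spatial.transform import Rotation as S
    return S.from_quat(q[[1,2,3,0]]).as_matrix()
def save(n,im): cv2.imwrite('pics/'+n+'.png',cv2.cvtColor(im,cv2.COLOR_RGB2BGR))
E
python3 - <<'E'
from h import *
print(readout.sense()['time_s'],readout.sense()['force'],rot().round(3).tolist(), ctrl.hold_point_z)
for n in('scene','top'):
    im,d=cams.capture(n); save(n+'0',im); np.save(n+'0.npy',d); k=K(n); X=cloud(n,d)
    print(n,'cam at',(-k[3].T@k[4]).round(), 'f',k[0])
    for t in('pry_blade','fork_stand','reel_case','cover'):
        for r in spotter.regions_of(n,t)[:4]:
            m=r['pixels']&(d>0); P=X[m]
            print(n,t,round(r['conf'],2),np.round(r['extent']),np.percentile(P,[2,50,98],axis=0).round().tolist() if len(P) else '')
print(readout.sense()['time_s'])
E
```

```text
pics
0.0 [-0.32411511  0.4770991  -0.01439494] [[-0.947, 0.322, -0.001], [0.322, 0.947, -0.001], [0.0, -0.001, -1.0]] 18.700000000000003
scene cam at [1163. -503.  897.] f 424.2459332225426
scene pry_blade 0.98 [257. 235.  37.  63.] [[515.0, -258.0, 30.0], [559.0, -239.0, 186.0], [589.0, -202.0, 195.0]]
scene fork_stand 0.85 [188. 216.  58.  71.] [[270.0, -395.0, 3.0], [339.0, -330.0, 12.0], [393.0, -249.0, 151.0]]
scene fork_stand 0.71 [245. 256.  62.  74.] [[467.0, -344.0, 3.0], [550.0, -283.0, 12.0], [603.0, -205.0, 150.0]]
scene fork_stand 0.66 [427. 229.  66.  73.] [[715.0, 56.0, 3.0], [788.0, 114.0, 13.0], [855.0, 209.0, 151.0]]
scene reel_case 0.8 [376. 178.  76.  62.] [[456.0, 115.0, 6.0], [550.0, 182.0, 61.0], [624.0, 287.0, 65.0]]
scene cover 0.89 [376. 170.  73.  46.] [[450.0, 120.0, 54.0], [538.0, 198.0, 61.0], [617.0, 287.0, 65.0]]
top cam at [ 420.    5. 1557.] f 499.84826524734694
top fork_stand 0.95 [406. 214.  54.  49.] [[474.0, -341.0, 4.0], [526.0, -277.0, 14.0], [603.0, -197.0, 154.0]]
top fork_stand 0.79 [425. 282.  57.  48.] [[267.0, -385.0, 6.0], [330.0, -318.0, 14.0], [389.0, -246.0, 153.0]]
top fork_stand 0.75 [398. 203.  29.  28.] [[512.0, -258.0, 12.0], [554.0, -232.0, 178.0], [586.0, -199.0, 199.0]]
top fork_stand 0.56 [274. 137.  56.  57.] [[716.0, 57.0, 4.0], [775.0, 130.0, 14.0], [848.0, 209.0, 153.0]]
top reel_case 0.93 [249. 215.  69.  59.] [[449.0, 121.0, 41.0], [531.0, 205.0, 62.0], [612.0, 289.0, 69.0]]
top reel_case 0.56 [397. 204.  30.  28.] [[512.0, -254.0, 27.0], [555.0, -234.0, 187.0], [586.0, -201.0, 199.0]]
top reel_case 0.52 [185. 184.  50.  50.] [[564.0, 344.0, 5.0], [631.0, 412.0, 28.0], [699.0, 481.0, 36.0]]
top cover 0.64 [250. 216.  64.  62.] [[454.0, 122.0, 53.0], [534.0, 203.0, 62.0], [615.0, 286.0, 69.0]]
0.5
```

```bash
python3 - <<'E'
import cv2
a=cv2.imread('pics/scene0.png')[110:320,130:530]; b=cv2.imread('pics/top0.png')[110:320,130:530]
import numpy as np
cv2.imwrite('pics/v1.png',cv2.resize(np.vstack([a,b]),None,fx=1.4,fy=1.4,interpolation=3))
E
```

```text
(no output)
```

View pics/v1.png

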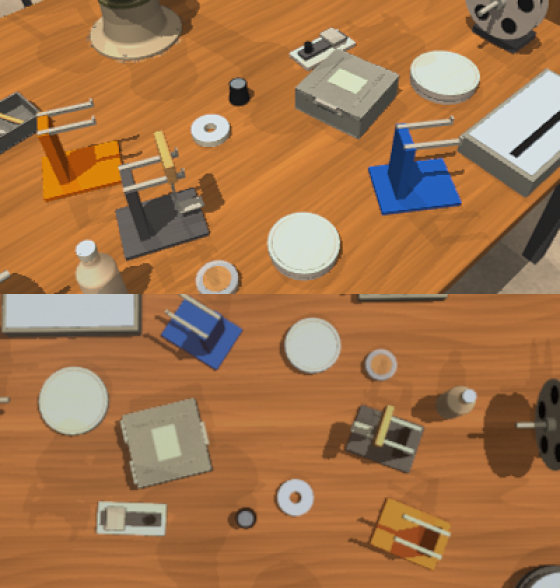

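View pics/scene0.png

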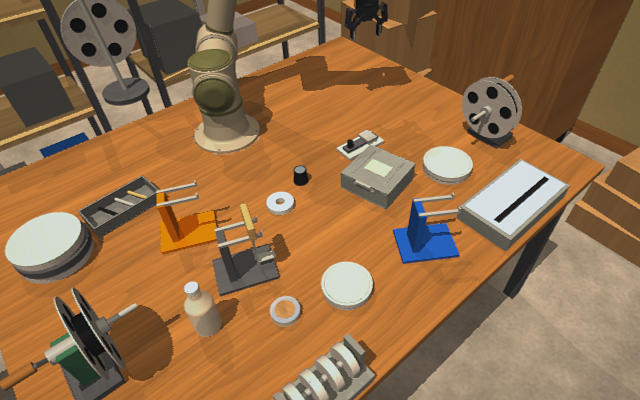

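Candidates for the stand: grey (scene 245,256), orange (188,216) and blue (427,229). The grey one carries the blade (handle at scene 250,225), so I choose it. Next I measure its geometry and the case's.

```bash
python3 - <<'E'
from h import *
for n in('scene','top'):
    d=np.load(n+'0.npy'); X=cloud(n,d); ok=d>0
    def rect(m,l):
        P=X[m]; r=cv2.minAreaRect(P[:,:2].astype(np.float32)); print(n,l,len(P),np.round(r[0],1),np.round(r[1],1),round(r[2],1),'z',np.percentile(P[:,2],[5,50,95]).round(1))
    x,y,z=X[...,0],X[...,1],X[...,2]
    B=ok&(abs(x-550)<110)&(abs(y+270)<100)
    rect(B&(z>180),'handle'); rect(B&(z>135)&(z<165),'prongs'); rect(B&(z>6)&(z<20),'base'); rect(B&(z>22)&(z<50),'foot')
    C=ok&(abs(x-535)<130)&(abs(y-200)<130)
    rect(C&(z>56)&(z<76),'cover'); rect(C&(z>40)&(z<76),'case')
    rect(C&(z>66)&(z<76),'label')
    top=C&(z>45)&(z<76)
    pts=X[top]; np.save(n+'_c.npy',pts)
im=cv2.imread('pics/scene0.png')[130:215,325:430]; b=cv2.imread('pics/top0.png')[175:255,205:300]; g=cv2.imread('pics/scene0.png')[190:300,205:290]; 
f=lambda q:cv2.resize(q,(390,int(q.shape[0]*390/q.shape[1])),interpolation=2)
im,b,g=map(f,(im,b,g)); H=max(q.shape[0] for q in(im,b)); 
cv2.imwrite('pics/v2.png',np.hstack([cv2.copyMakeBorder(q,0,H-q.shape[0],0,0,0) for q in(im,b)]))
E
```

```text
scene handle 225 [ 550.2 -239.5] [15.7 83.3] 70.0 z [184.6 192.7 195. ]
scene prongs 527 [ 542.  -265.6] [99.7 79.6] 69.1 z [141.1 148.2 156.9]
scene base 1804 [ 536.9 -271.3] [149.6 114.3] 69.3 z [ 8.2 11.2 14. ]
scene foot 219 [ 553.3 -255.7] [115.   69.1] 57.6 z [26.9 32.4 46.1]
scene cover 2073 [532.7 205. ] [161.5 175.8] 12.9 z [58.5 61.5 64.2]
scene case 2318 [532.6 206.7] [161.8 179.1] 12.8 z [46.4 61.2 64.2]
scene label 8 [517.2 180.6] [118.7 109.9] 80.6 z [66.  66.3 67. ]
top handle 189 [ 549.6 -239.2] [15.8 83. ] 70.2 z [185.5 193.5 198.5]
top prongs 320 [ 538.1 -264.5] [99.9 79.4] 68.3 z [143.1 150.  158.2]
top base 1017 [ 549.7 -269.3] [196.  218.7] 89.9 z [ 6.6 11.6 17.1]
top foot 144 [ 545.5 -267.7] [143.9  62. ] 57.9 z [26.4 33.6 48.2]
top cover 2830 [533.3 204.7] [160.5 174.3] 12.7 z [57.2 62.1 67.4]
top case 2991 [533.1 205.4] [160.9 176. ] 13.4 z [55.7 61.8 67.4]
top label 349 [533.5 201.6] [158.3 167.4] 12.9 z [66.1 67.2 70.2]
```

View pics/v2.png

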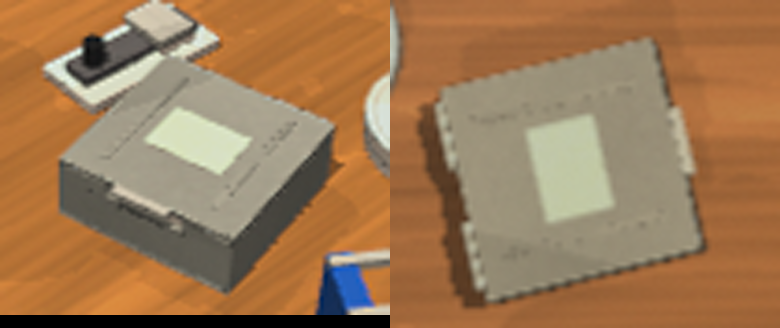

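The scene has three fork stands, and the grey one at scene (245,256) holds the blade. The case tab and notch face −y (scene crop, tab at about 145,205), and the two hinge knuckles are on the +y side. The case x-axis is therefore about 102.9°, and the blade/stand x-axis about 69.7°.

```bash
cat >> h.py <<'E'
def rel(p,yaw):  # yaw deg of tool y in world
    s=readout.sense(); R=rot(); d=R.T@(np.array(p,float)-np.array(s['eef_pos']))/10
    y0=np.degrees(np.arctan2(R[1,1],R[0,1])); tw=-((yaw-y0+180)%360-180)
    return d.round(2),round(tw,2)
E
python3 -c "
from h import *
print(rel((550,-239.4,290),69.7))"
```

```text
(array([-59.78, -57.46,  -9.25]), np.float64(1.52))
```

Call:
step_arm(plan="-1 -1 -4 0 100;-4 -4 -8 0 100;-8 -7.5 -9.2 0 100;-12 -11 -9.2 0 100;-16 -15 -9.2 1.5 100;-20 -19 -9.2 1.5 100;-24 -23 -9.2 1.5 100;-28 -27 -9.2 1.5 100;-31 -30 -9.2 1.5 100;-34 -33 -9.2 1.5 100")

```text
time_s: 1.5
eef_pos: [373.8, 96.1, 289.8]
ee_rot: [0.0, 0.176, 0.984, 0.0]
force: [1.4, 1.3, -0.1]
grip_width: 1.0
```

```bash
python3 -c "
from h import *
print(readout.sense()['eef_pos'],rel((550,-239.4,290),69.7))"
```

```text
[373.78153079  96.1103546  289.79875769] (array([-28.16, -25.36,  -0.  ]), np.float64(0.01))
```

Call:
step_arm(plan="-3 -2.7 0 0 100;-6 -5.4 0 0 100;-10 -9 0 0 100;-14 -12.6 0 0 100;-18 -16 0 0 100;-21 -19 0 0 100;-24 -21.7 0 0 100;-26 -23.5 0 0 100;-27 -24.4 0 0 100;-27 -24.4 0 0 100")

```text
time_s: 2.5
eef_pos: [542.2, -225.7, 288.5]
ee_rot: [-0.001, 0.177, 0.984, 0.0]
force: [0.1, -0.2, -0.1]
grip_width: 0.999
```

```bash
python3 - <<'E'
from h import *
print(readout.sense()['eef_pos'],rel((550,-239.4,290),69.7))
k=K('wrist'); im,d=cams.capture('wrist'); save('w1',im); np.save('w1.npy',d)
print('cam',(-k[3].T@k[4]).round())
X=cloud('wrist',d,k); x,y,z=X[...,0],X[...,1],X[...,2]; B=(d>0)&(abs(x-550)<110)&(abs(y+270)<100)
for l,m in(('handle',B&(z>180)&(z<210)),('prongs',B&(z>135)&(z<165)),('base',B&(z>6)&(z<18)),('foot',B&(z>22)&(z<50))):
    P=X[m]
    if len(P): r=cv2.minAreaRect(P[:,:2].astype(np.float32)); print(l,len(P),np.round(r[0],1),np.round(r[1],1),round(r[2],1),np.percentile(P[:,2],[5,50,95]).round(1))
for r in spotter.regions_of('wrist','pry_blade')[:2]: print(r['conf'],r['extent'])
E
```

```text
[ 542.24252347 -225.67088075  288.50940533] (array([-1.21, -1.02, -0.15]), np.float64(-0.07))
cam [ 477. -203.  465.]
handle 1458 [ 546.9 -239.4] [15.8 83.7] 69.6 [191.5 193.7 194.9]
prongs 2181 [ 532.5 -263.5] [102.2  70.7] 72.4 [143.3 149.2 151.5]
base 3978 [ 535.  -271.5] [150.4 109.8] 68.8 [10.5 11.9 13.4]
foot 447 [ 531.7 -248.3] [116.   66.1] 80.9 [25.6 33.  42.4]
0.83 [315.1, 197.4, 43.1, 94.2]
```

View pics/w1.png

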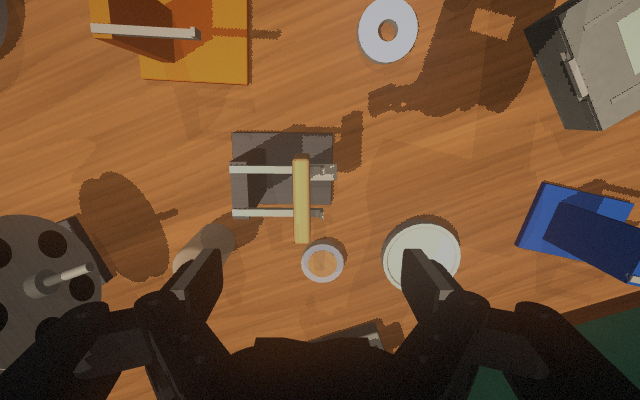

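The wrist view shows the wooden handle at about (302,200) on the grey base, with the foot at (325,172). The orange stand (195,40) and blue stand (580,230) are clearly not meant. All three views agree on the handle within 3 mm, with its top at z≈194. Descending.

Call:
step_arm(plan="-0.6 -0.6 1 0 100;-1.1 -1.1 3 0 100;-1.1 -1.1 5 0 100;-1.1 -1.1 7 0 100;-1.1 -1.1 8.5 0 100;-1.1 -1.1 10 0 100;-1.1 -1.1 11.5 0 100;-1.1 -1.1 12.8 0 100;-1.1 -1.1 13.3 0 100;-1.1 -1.1 13.3 0 100", grip_force=70)

```text
time_s: 3.6
eef_pos: [548.4, -238.2, 155.9]
ee_rot: [-0.0, 0.176, 0.984, 0.0]
force: [0.5, -0.2, 0.8]
grip_width: 1.002
```

```bash
python3 -c "
from h import *
print(readout.sense()['eef_pos'],readout.sense()['force'],rel((548.5,-239.4,155),69.7))"
```

```text
[ 548.37043678 -238.19913404  155.93926031] [ 0.48353287 -0.19468085  0.75035729] (array([-0.05, -0.11,  0.09]), np.float64(0.03))
```

Close.

Call:
step_arm(plan="0 -0.1 0 0 60;0 -0.1 0 0 40;0 -0.1 0 0 25;0 -0.1 0 0 15;0 -0.1 0 0 8;0 -0.1 0 0 0;0 -0.1 0 0 0;0 -0.1 0 0 0;0 -0.1 0 0 0;0 -0.1 0 0 0")

```text
time_s: 4.6
eef_pos: [548.4, -239.4, 156.9]
ee_rot: [0.0, 0.176, 0.984, -0.0]
force: [-0.4, 1.3, 4.8]
grip_width: 0.151
```

```bash
python3 -c "
from h import *
print(readout.sense()['eef_pos'],readout.sense()['force'],readout.sense()['grip_width'])"
```

```text
[ 548.38258231 -239.44793583  156.93568904] [-0.36897012  1.2718026   4.84203565] 0.15062978276246877
```

Call:
step_arm(plan="0 0 -0.5 0 0;0 0 -1.2 0 0;0 0 -2 0 0;0 0 -2.6 0 0;0 0 -3 0 0;0 0.5 -3 0 0;0 1.5 -3 0 0;0 3 -3 0 0;0 4.5 -3 0 0;0 5.5 -3 0 0")

```text
time_s: 5.6
eef_pos: [567.8, -185.8, 186.4]
ee_rot: [-0.0, 0.175, 0.985, 0.0]
force: [-0.6, 0.2, -2.0]
grip_width: 0.148
```

```bash
python3 - <<'E'
from h import *
from rig import readout
s=readout.sense();p=np.array(s['eef_pos']);R=rot();print(p,s['force'],s['grip_width'])
# predicted tip: blade x = tool y
tip=p+R[:,1]*46+np.array([0,0,-6.9-118.5]); print('tip pred',tip)
for n in('scene','top'):
    k=K(n); im,d=cams.capture(n); X=cloud(n,d,k)
    x,y,z=X[...,0],X[...,1],X[...,2]
    a=(x-p[0])*R[0,1]+(y-p[1])*R[1,1]; b=(x-p[0])*R[0,0]+(y-p[1])*R[1,0]
    m=(d>0)&(a>15)&(a<60)&(abs(b)<20)&(z>40)&(z<90); print(n,m.sum(), np.percentile(a[m],98) if m.any() else '',b[m].mean(),np.percentile(z[m],[5,50,95]))
    m=(d>0)&(abs(a)<12)&(abs(b)<50)&(z>165)&(z<235); print(' handle low',np.percentile(z[m],[1,99]),b[m].min(),b[m].max())
    u,v=map(int,proj(k,tip)); c=im[max(v-90,0):v+40,u-70:u+70]; save('c_'+n,cv2.resize(c,None,fx=3,fy=3,interpolation=cv2.INTER_CUBIC))
a=cv2.imread('pics/c_scene.png');b=cv2.imread('pics/c_top.png');h=min(a.shape[0],b.shape[0]);cv2.imwrite('pics/v4.png',cv2.resize(np.hstack([a[:h],b[:h]]),None,fx=.95,fy=.95))
E
```

```text
[ 567.84805224 -185.8313084   186.39142783] [-0.64266654  0.22382822 -1.95573337] 0.14805006644599755
tip pred [ 583.73292493 -142.66105646   61.00434711]
scene 107 47.25822652034797 -0.442429367933109 [58.97694608 62.1380057  64.8791853 ]
 handle low [180.60295303 233.1530348 ] -44.14152067906777 40.90246699188522
top 12 41.59707575408557 -2.0092833773819856 [57.41771429 62.75707863 65.47290605]
 handle low [186.64661062 227.45450824] 5.255619239382689 33.608516490120145
```

View pics/v4.png

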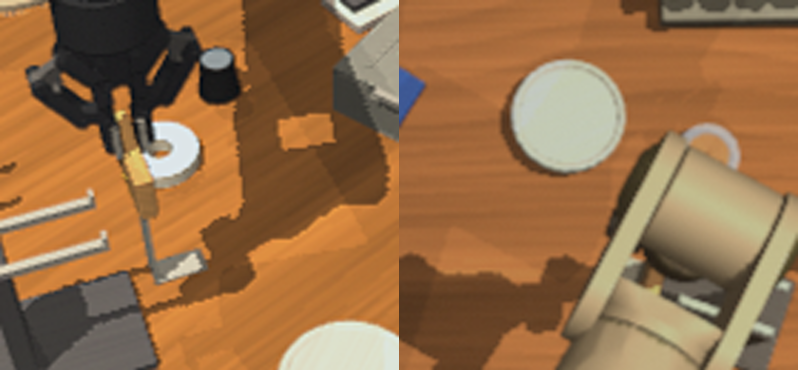

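The blade is held and the foot sits at about (180,262) in the crop, with its measured top z≈62 matching the prediction. Next I refine the case frame.

```bash
python3 - <<'E'
from h import *
yaw=np.radians(102.9); ex=np.array([np.cos(yaw),np.sin(yaw)]); ey=np.array([-ex[1],ex[0]]); c0=np.array([533,205])
for n in('scene','top'):
    P=np.load(n+'_c.npy'); P=P[P[:,2]>57]; q=(P[:,:2]-c0)@np.stack([ex,ey],1); 
    m=(abs(q[:,1])>35)&(abs(q[:,1])<75); t=abs(q[:,1])<20
    print(n,'front no tab',np.percentile(q[m,0],1),'tab',np.percentile(q[t,0],1),'back',np.percentile(q[t,0],99),'y',np.percentile(q[abs(q[:,0])<60,1],[.5,99.5]))
    tab=q[(q[:,0]<-83)]; print('tab y',tab[:,1].min() if len(tab) else 0,tab[:,1].max() if len(tab) else 0)
    for lo,hi in((-70,-35),(35,70)):
        s=(q[:,1]>lo)&(q[:,1]<hi); print('  front edge at',lo,np.percentile(q[s,0],1))
    for lo,hi in((-70,-30),(30,70)):
        s=(q[:,0]>lo)&(q[:,0]<hi); print('  side edges',lo,np.percentile(q[s,1],[1,99]))
E
```

```text
scene front no tab -78.36823369253314 tab -86.40730518698588 back 79.74298554111834 y [-79.46229622  80.02374349]
tab y -23.88582375408712 23.70377160873601
  front edge at -70 -77.85636543879812
  front edge at 35 -78.36595284247235
  side edges -70 [-79.34223149  79.03443162]
  side edges 30 [-78.86052556  78.89478352]
top front no tab -77.75816285093501 tab -86.08005930965881 back 78.47217695355272 y [-79.40779753  78.87733266]
tab y -22.91848589296773 22.613716740874732
  front edge at -70 -77.6753946812148
  front edge at 35 -77.80096676550833
  side edges -70 [-78.14970358  77.74983925]
  side edges 30 [-78.37443807  77.89716564]
```

```bash
cat >> h.py <<'E'
_y=np.radians(102.9); EX=np.array([np.cos(_y),np.sin(_y)]); EY=np.array([-EX[1],EX[0]]); C0=np.array([533,205.])
def tcp_for(tx,tz,ty=0): # tip centre in case frame -> TCP world
    return np.r_[C0+(tx-46)*EX+ty*EY, tz+125.4]
def tipnow():
    s=readout.sense(); p=np.array(s['eef_pos']); R=rot(); t=p+R[:,1]*46; q=t[:2]-C0
    return np.round([q@EX,q@EY,p[2]-125.4,np.degrees(np.arctan2(R[1,1],R[0,1]))],2),np.round(s['force'],1),s['time_s']
E
python3 -c "
from h import *
print(tipnow(),tcp_for(-112,50),rel(tcp_for(-112,50),102.9))"
```

```text
(array([-350.41,   28.26,   61.06,   69.85]), array([-0.2, -0.4, -2.2]), 5.7) [568.27351833  50.98773132 175.4       ] (array([ 8.13, 22.27,  1.11]), np.float64(-33.05))
```

Call:
step_arm(plan="0.2 1 -0.6 -2 0;1 3 -1.5 -6 0;2 6 -2 -11 0;3.5 9.5 -2 -17 0;5 13 -2 -23 0;6 16.5 -2 -28 0;7 19 -1.5 -31 0;7.8 21 -0.5 -33 0;8.1 22 0.8 -33 0;8.1 22.3 1.1 -33 0")

```text
time_s: 6.7
eef_pos: [568.0, 50.2, 174.1]
ee_rot: [-0.001, -0.111, 0.994, 0.0]
force: [0.9, -0.2, -1.8]
grip_width: 0.146
```

Call:
step_arm(plan="0 0 0 0 0;0 0 0 0 0")

```text
time_s: 6.9
eef_pos: [568.9, 48.4, 175.9]
ee_rot: [0.0, -0.11, 0.994, -0.0]
force: [-0.4, 0.1, -1.0]
grip_width: 0.148
```

```bash
python3 - <<'E'
from h import *
print(tipnow(),rel(tcp_for(-55,50),102.9))
k=K('scene'); im,d=cams.capture('scene'); X=cloud('scene',d,k)
t,_,_=tipnow(); q=(X[...,:2]-C0); a=q@EX; b=q@EY; z=X[...,2]
m=(d>0)&(a<-95)&(a>-150)&(abs(b-t[1])<20)&(z>35)&(z<70)
print(m.sum(),'foot a max',np.percentile(a[m],98),'b',np.percentile(b[m],[2,98]),'z',np.percentile(z[m],[5,50,95]))
save('v5',cv2.resize(im[90:230,270:450],None,fx=4,fy=4,interpolation=cv2.INTER_CUBIC))
E
```

```text
(array([-114.65,   -0.28,   50.46,  102.65]), array([-0.4,  0.1, -1. ]), 6.9) (array([0.03, 5.97, 0.04]), np.float64(-0.25))
60 foot a max -113.29615162615252 b [-12.81193303  10.61308689] z [48.26936067 51.80922589 54.25799109]
```

View pics/v5.png

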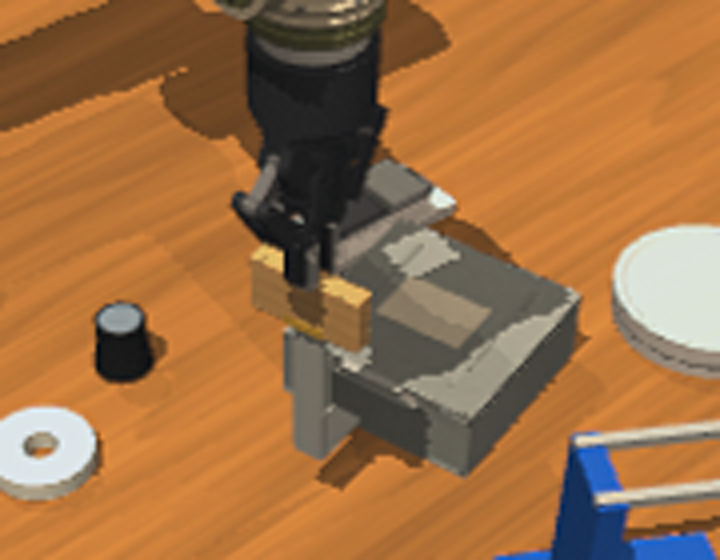

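The foot is in front of the notch, with its top measured at z 51.8 against 52.0 expected. I insert it now.

Call:
step_arm(plan="0 0.5 0 0 0;0 1.1 0 0 0;0 1.7 0 0 0;0 2.3 0 0 0;0 3 0 0 0;0 3.7 0 0 0;0 4.4 0 0 0;0 5.1 0 0 0;0 5.7 0 0 0;0 6 0 0 0")

```text
time_s: 7.95
eef_pos: [555.2, 108.6, 175.5]
ee_rot: [-0.0, -0.111, 0.994, 0.0]
force: [-0.7, -0.2, -2.0]
grip_width: 0.146
```

```bash
python3 - <<'E'
from h import *
t,f,T=tipnow(); print(t,f,T)
r=80-t[0]; p=np.array([t[0],t[2]+1.5])
for th in np.arange(.05,1.63,.075):
    g=np.array([80-r*np.cos(th),56+r*np.sin(th)])-p; print(round(th,3),(g/10).round(2))
E
```

```text
[-52.92  -0.29  50.1  102.74] [-0.7 -0.2 -2. ] 7.95
0.05 [0.02 1.1 ]
0.125 [0.1 2.1]
0.2 [0.26 3.08]
0.275 [0.5  4.05]
0.35 [0.81 5.  ]
0.425 [1.18 5.92]
0.5 [1.63 6.81]
0.575 [2.14 7.67]
0.65 [2.71 8.48]
0.725 [3.34 9.25]
0.8 [4.03 9.98]
0.875 [ 4.77 10.64]
0.95 [ 5.56 11.25]
1.025 [ 6.39 11.8 ]
1.1 [ 7.26 12.29]
1.175 [ 8.17 12.7 ]
1.25 [ 9.1  13.05]
1.325 [10.06 13.33]
1.4 [11.03 13.54]
1.475 [12.02 13.67]
1.55 [13.02 13.73]
1.625 [14.01 13.71]
```

Call:
step_arm(plan="0 0 -0.5 0 0;0 0 -1.1 0 0;0 0.1 -1.7 0 0;0 0.15 -2.4 0 0;0 0.3 -3.1 0 0;0 0.5 -4.05 0 0;0 0.8 -5 0 0;0 1.2 -5.9 0 0;0 1.6 -6.8 0 0;0 1.6 -6.8 0 0")

```text
time_s: 8.95
eef_pos: [552.3, 124.1, 245.2]
ee_rot: [0.001, -0.111, 0.994, -0.0]
force: [0.1, 0.0, -1.9]
grip_width: 0.149
```

```bash
cat >> h.py <<'E'
def cover(n='scene'):
    k=K(n); im,d=cams.capture(n); X=cloud(n,d,k); q=X[...,:2]-C0; a=q@EX; b=q@EY; z=X[...,2]
    m=(d>0)&(abs(b)<85)&(abs(b)>28)&(a>-80)&(a<110)&(z>58)&(z<235)
    rr=np.hypot(a-80,z-56); th=np.arctan2(z-56,80-a); s=m&(rr>60)&(rr<165)
    print('cover th pct (outer face)',np.percentile(th[s],[10,25,50,75,90]).round(3),s.sum()); return im,a,b,z,d
E
python3 - <<'E'
from h import *
t,f,T=tipnow(); print(t,f,T); print('th tip',np.arctan2(t[2]+1.5-56,80-t[0]))
im,*_=cover(); save('v6',cv2.resize(im[60:230,270:450],None,fx=3,fy=3,interpolation=cv2.INTER_CUBIC))
E
```

```text
[-37.17  -0.86 119.77 102.76] [ 0.1  0.  -1.9] 8.95
th tip 0.5082427017958002
cover th pct (outer face) [0.522 0.541 0.555 0.572 0.592] 334
```

View pics/v6.png

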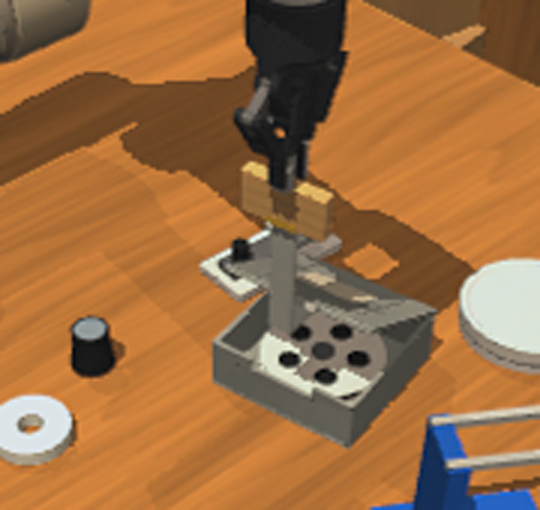

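The cover is at about 0.51 rad and the case is open, with only the foot tip bearing on the cover. I continue along the arc.

Call:
step_arm(plan="0 0.5 -0.7 0 0;0 1.1 -1.5 0 0;0 1.8 -2.3 0 0;0 2.5 -3 0 0;0 3.2 -3.7 0 0;0 4 -4.3 0 0;0 4.8 -4.8 0 0;0 5.7 -5.3 0 0;0 6.6 -5.7 0 0;0 6.6 -5.7 0 0")

```text
time_s: 10.0
eef_pos: [537.1, 189.2, 301.1]
ee_rot: [0.0, -0.111, 0.994, 0.0]
force: [-0.6, -0.9, -2.0]
grip_width: 0.149
```

```bash
python3 - <<'E'
from h import *
t,f,T=tipnow(); print(t,f,T); print('th tip',np.arctan2(t[2]+1.5-56,80-t[0]),np.hypot(t[2]+1.5-56,80-t[0])); cover()
for th in(1.25,1.325,1.4,1.475,1.55,1.59): print(th,np.round([80-134*np.cos(th)-t[0],56+134*np.sin(th)-t[2]-1.5],1)/10)
E
```

```text
[ 29.68  -0.6  175.72 102.79] [-0.6 -0.9 -2. ] 10.0
th tip 1.1773297562079967 131.24934590313202
cover th pct (outer face) [1.145 1.151 1.157 1.166 1.177] 508
1.25 [0.81 0.59]
1.325 [1.77 0.88]
1.4 [2.75 1.08]
1.475 [3.75 1.22]
1.55 [4.75 1.28]
1.59 [5.29 1.28]
```

Call:
step_arm(plan="0 0.4 -0.3 0 0;0 0.9 -0.6 0 0;0 1.5 -0.8 0 0;0 2.1 -0.9 0 0;0 2.7 -1 0 0;0 3.4 -1.1 0 0;0 4.1 -1.2 0 0;0 4.8 -1.3 0 0;0 5.4 -1.3 0 0;0 5.4 -1.3 0 0")

```text
time_s: 11.05
eef_pos: [525.2, 241.5, 313.4]
ee_rot: [-0.0, -0.111, 0.994, 0.0]
force: [-0.2, -0.3, -1.7]
grip_width: 0.149
```

```bash
python3 - <<'E'
from h import *
t,f,T=tipnow(); print(t,f,T); print('th tip',np.arctan2(t[2]+1.5-56,80-t[0]))
for n in('scene','top'):
    im,a,b,z,d=cover(n)
    m=(d>0)&(abs(b)<80)&(abs(b)>28)&(z>80)&(z<212)&(a>60)&(a<105)
    if m.sum()>20:
        s=np.polyfit(z[m],a[m],1); print(n,m.sum(),'slope th',np.pi/2+np.arctan(s[0]),'a at z56',np.polyval(s,56),'z max',z[m].max())
    if n=='scene': save('v7',cv2.resize(im[30:230,270:450],None,fx=3,fy=3,interpolation=cv2.INTER_CUBIC))
E
```

```text
[ 83.33  -0.6  187.99 102.78] [-0.2 -0.3 -1.7] 11.05
th tip 1.5957368430791492
cover th pct (outer face) [1.568 1.577 1.587 1.601 1.618] 922
scene 1141 slope th 1.5656926436699363 a at z56 82.5769314583463 z max 211.6097131576451
cover th pct (outer face) [0.024 0.037 1.566 1.572 1.583] 120
top 52 slope th 1.5825655992444634 a at z56 78.53144284069187 z max 210.9316419600636
```

View pics/v7.png

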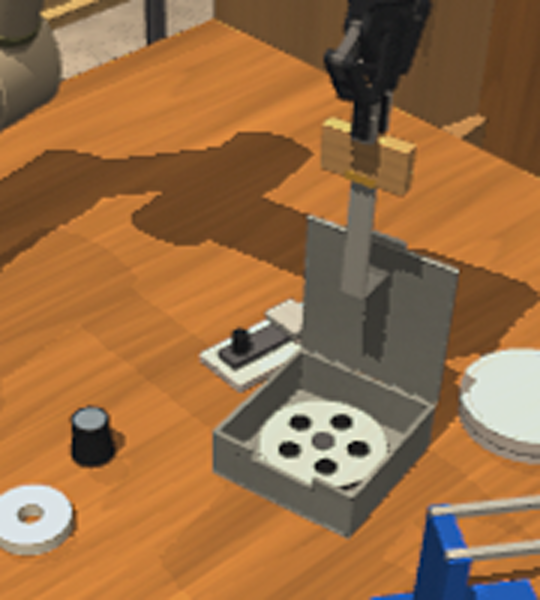

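The cover stands upright at about 1.57–1.60 rad. I back the blade out and return to the fork.

Call:
step_arm(plan="0 -0.5 0 0 0;0 -1.5 0 0 0;0 -3 0 0 0;0 -5.5 0 0 0;0 -8.5 0 0 0;0 -11.5 0 0 0;0 -15 0 0 0;0 -18.5 0 0 0;0 -21 0 0 0;0 -22 0 0 0")

```text
time_s: 12.15
eef_pos: [574.1, 22.7, 313.3]
ee_rot: [-0.0, -0.109, 0.994, -0.0]
force: [0.3, 0.0, -1.7]
grip_width: 0.147
```

```bash
python3 - <<'E'
from h import *
print(tipnow(), readout.sense()['eef_pos'])
y=np.radians(69.75); u=np.array([np.cos(y),np.sin(y)]); p=np.array([548.4,-239.4])
print(rel(np.r_[p+65*u,190],69.75))
E
```

```text
(array([-140.85,    0.33,  187.9 ,  102.52]), array([ 0.3,  0. , -1.7]), 12.15) [574.09393165  22.72855805 313.30144151]
(array([  4.67, -19.56,  12.34]), np.float64(32.77))
```

Call:
step_arm(plan="0.3 -1.5 0.5 2 0;0.9 -4 1 7 0;1.6 -7 2 13 0;2.4 -10 3.5 19 0;3.1 -13 5 25 0;3.8 -16 6.5 30 0;4.4 -18.5 8.5 32.8 0;4.7 -19.5 10.5 32.8 0;4.7 -19.6 12 32.8 0;4.7 -19.6 12.3 32.8 0")

```text
time_s: 13.15
eef_pos: [570.2, -175.4, 188.4]
ee_rot: [-0.002, 0.175, 0.985, 0.001]
force: [-0.3, -0.9, -1.7]
grip_width: 0.148
```

Call:
step_arm(plan="0 0 0 0 0;0 0 0 0 0")

```text
time_s: 13.35
eef_pos: [571.6, -175.3, 191.6]
ee_rot: [0.001, 0.174, 0.985, -0.0]
force: [-1.1, 0.5, -2.2]
grip_width: 0.148
```

```bash
python3 - <<'E'
from h import *
print(tipnow()[1:], readout.sense()['eef_pos'])
print(rel((548.4,-239.4,190),69.75))
R=rot();p=np.array(readout.sense()['eef_pos'])
k=K('scene'); im,d=cams.capture('scene'); X=cloud('scene',d,k)
q=X[...,:2]-p[:2]; a=q@R[:2,1]; b=q@R[:2,0]; z=X[...,2]
m=(d>0)&(a>10)&(a<60)&(abs(b)<25)&(z>50)&(z<80); print('foot',m.sum(),np.percentile(a[m],98),b[m].mean(),np.median(z[m]),'exp z',p[2]-123.9)
E
```

```text
(array([-1.1,  0.5, -2.2]), 13.35) [ 571.56517864 -175.29424025  191.57410106]
(array([-0.02, -6.82,  0.16]), np.float64(0.19))
foot 120 46.36899788134659 -0.6152976972995757 66.81445005472516 exp z 67.67410105860156
```

The blade hasn't slipped in the grip. I slide it in above the lips.

Call:
step_arm(plan="0 -0.7 0 0.2 0;0 -1.5 0 0.2 0;0 -2.3 0 0.2 0;0 -3.1 0 0.2 0;0 -3.9 0 0.2 0;0 -4.7 0 0.2 0;0 -5.5 0 0.2 0;0 -6.3 0 0.2 0;0 -6.8 0 0.2 0;0 -6.8 0 0.2 0")

```text
time_s: 14.4
eef_pos: [547.6, -240.0, 190.5]
ee_rot: [-0.0, 0.176, 0.984, -0.0]
force: [1.0, -0.5, -2.8]
grip_width: 0.144
```

```bash
python3 -c "
from h import *
print(tipnow()[1:], readout.sense()['eef_pos'],rel((548.4,-239.4,157),69.75))"
```

```text
(array([ 1. , -0.5, -2.8]), 14.4) [ 547.61848945 -240.04998625  190.45600144] (array([-0.05,  0.09,  3.35]), np.float64(-0.08))
```

Call:
step_arm(plan="0 0.1 0.5 0 0;0 0.1 1.1 0 0;0 0.1 1.7 0 0;0 0.1 2.2 0 0;0 0.1 2.6 0 0;0 0.1 2.9 0 0;0 0.1 3.1 0 0;0 0.1 3.2 0 0;0 0.1 3.3 0 0;0 0.1 3.3 0 0")

```text
time_s: 15.4
eef_pos: [548.2, -238.5, 157.5]
ee_rot: [0.0, 0.176, 0.984, -0.0]
force: [-0.3, 0.1, -1.7]
grip_width: 0.145
```

```bash
python3 -c "
from h import *
print(tipnow()[1:], readout.sense()['eef_pos'],rel((548.4,-239.4,157),69.75))"
```

```text
(array([-0.3,  0.1, -1.7]), 15.4) [ 548.20979667 -238.45996149  157.46578721] (array([-0.05, -0.08,  0.05]), np.float64(-0.03))
```

Force is still −1.7 N, so the blade is still hanging from the gripper. I lower it until it seats.

Call:
step_arm(plan="0 0 0.05 0 0;0 0 0.1 0 0;0 0 0.15 0 0;0 0 0.15 0 0")

```text
time_s: 15.8
eef_pos: [548.3, -238.5, 156.9]
ee_rot: [0.001, 0.176, 0.984, -0.0]
force: [-1.6, 1.8, 5.7]
grip_width: 0.145
```

Seated. I release.

Call:
step_arm(plan="0 0 0 0 20;0 0 0 0 30;0 0 0 0 45;0 0 0 0 60;0 0 0 0 80;0 0 0 0 100;0 0 0 0 100;0 0 0 0 100;0 0 0 0 100;0 0 0 0 100")

```text
time_s: 16.8
eef_pos: [548.2, -238.4, 156.0]
ee_rot: [-0.0, 0.176, 0.984, -0.0]
force: [-0.5, 0.6, 0.1]
grip_width: 1.003
```

Call:
step_arm(plan="0 0 -0.5 0 100;0 0 -1.5 0 100;0 0 -3 0 100;0 0 -5 0 100;0 0 -7 0 100;0 0 -9 0 100;0 0 -11 0 100;0 0 -13 0 100;0 0 -14 0 100;0 0 -14 0 100")

```text
time_s: 17.8
eef_pos: [548.5, -238.6, 297.6]
ee_rot: [0.001, 0.176, 0.984, -0.001]
force: [-0.4, -0.9, -0.2]
grip_width: 1.003
```

Call:
step_arm(plan="2 -1 0 0 100;5 -2 0 0 100;9 -3 0 0 100;13 -4 0 0 100;16 -5 0 0 100;18 -6 0 0 100;19 -6 0 0 100;20 -6 0 0 100;20 -6 0 0 100;20 -6 0 0 100")

```text
time_s: 18.8
eef_pos: [340.3, -225.3, 295.9]
ee_rot: [0.0, 0.176, 0.984, 0.0]
force: [-0.1, -0.8, -0.0]
grip_width: 1.001
```

```bash
python3 - <<'E'
from h import *
print(tipnow()[1:],readout.sense()['eef_pos'])
im,a,b,z,d=cover('scene')
m=(d>0)&(abs(b)<78)&(z>80)&(z<212)&(a>60)&(a<105); s=np.polyfit(z[m],a[m],1); print('cover slope th',np.pi/2+np.arctan(s[0]))
ims=[]
for n in('scene','top'):
    k=K(n); im,d=cams.capture(n); X=cloud(n,d,k); x,y,z=X[...,0],X[...,1],X[...,2]
    d0=np.load(n+'0.npy'); print(n,'changed',[(l,int(((abs(d-d0)>12)&(d>0)&(d0>0)&w).sum())) for l,w in(('stand',(abs(x-537)<80)&(abs(y+271)<80)),)])
    B=(d>0)&(abs(x-550)<110)&(abs(y+270)<100); P=X[B&(z>180)&(z<205)]
    r=cv2.minAreaRect(P[:,:2].astype(np.float32)); print(n,'handle',np.round(r[0],1),np.round(r[1],1),round(r[2],1),P[:,2].max().round(1))
    save('f_'+n,im); ims.append(im[80:330,130:530])
save('v8',cv2.resize(np.vstack(ims),None,fx=1.2,fy=1.2))
E
```

```text
(array([-0.1, -0.8, -0. ]), 18.8) [ 340.27602785 -225.33181231  295.85897719]
cover th pct (outer face) [1.566 1.576 1.587 1.602 1.617] 971
cover slope th 1.5630806541328026
scene changed [('stand', 27)]
scene handle [ 549.8 -238.7] [16.  84.4] 69.8 196.2
top changed [('stand', 42)]
top handle [ 549.7 -239. ] [16.2 82.9] 69.6 200.3
```

View pics/v8.png

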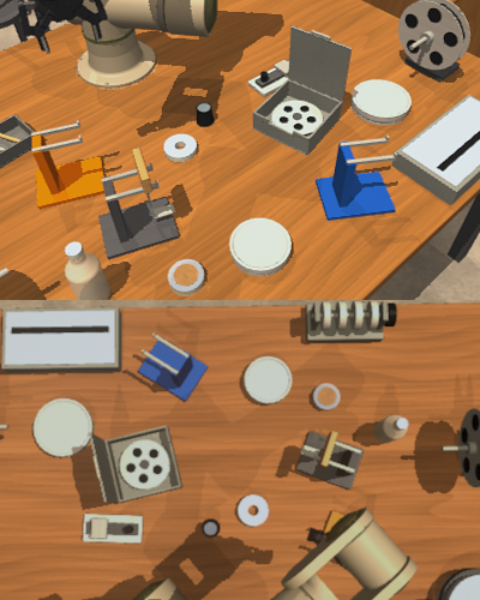

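The blade hangs upright on the grey fork at scene crop (145,170). The cover is upright at (318,65) and the bystanders are in place.

```bash
python3 -c "
from h import *
print(workorder.finish_job())"
```

```text
the job is handed in; nothing more can be done
None
```

I levered the cover upright with the pry blade, hung the blade back on the grey fork, and handed the job in at about 19 s of the 61 s allowed. No verdict came back.

- **Moves:** I lifted the blade off the grey fork and put its foot about 27 mm under the cover through the notch. I then raised the cover along its hinge arc with the foot tip and backed the blade out before rehanging it. By the planned geometry and the pictures I viewed, only the blade touched the cover.
- **Cover:** the final scene picture gives 1.56 rad from a fit to the cover's face and 1.59 rad from point angles. The two methods differ by about 0.02 rad, which is within calibration error. The angle was the same after I withdrew the blade.
- **Blade:** its handle is within 1 mm and 0.6° of where it started, upright, and the gripper is open and clear of everything.
- **Forces:** wrist forces at the end of each move stayed under 6 N.
- **Bystanders:** they look unmoved in the final scene and top pictures; I checked them by eye only. In the top picture the arm hides part of the orange stand.

No check failed.

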